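# Swing the diverter chute over the flanged-bush bin and clamp it

### The job

The next batch is flanged bushes, so set the swivelling chute for it: with a fingertip, push the paddle of its arm until the chute's mouth stands squarely over the middle of the bin with the flanged bush in it. Then push the black clamp lever on top of the pivot clockwise, all the way to its stop, without shifting the chute. Only push, with nothing picked up, and leave the bins, the samples in them and the other things on the bench where they are.

Things in the scene. Friction and masses are not known exactly. Their poses are not given: they have to be found in the camera images.
- chute (a joint): angle (rad) of the chute about the diverter's upright pivot: 0 when it points along the diverter's x axis, growing anticlockwise seen from above, stops at -1.1 and +1.1. It turns stiffly (about 0.15 N m, 1.5 N at the paddle) and stays where it is left. Trough, hub, arm and paddle swing as one piece.
- chute_mouth (a point): middle of the chute's floor at its open lower end, 165 mm from the pivot axis, 62 mm above the bench; x points outward along the chute. The chute is an aluminium trough, 44 mm wide and 26 mm deep, sloping down from the hub; its end hangs about 15 mm above the bins.
- paddle (a point): centre of the upright black finger paddle on the steel arm opposite the chute mouth: 98 mm from the pivot axis, 86 mm above the bench. 38 mm long along the arm, 10 mm thick, from 64 to 108 mm above the bench; its flat sides face the directions of turning. x points from the paddle to the pivot and on to the mouth, z up. Nothing of the diverter is beside or above it.
- clamp (a joint): angle (rad) of the black clamp lever on top of the pivot: starts open, at 0 to 0.15, and tightens clockwise seen from above to its stop at 1.57. At 0 it points 10 degrees anticlockwise of the diverter's x axis, at the stop 80 degrees clockwise of it. It needs about 0.12 N m (2 N at its end), stays where it is left and passes above the chute.
- clamp_grip (a point): point on the clamp lever's centre line, 60 mm from the pivot axis, 126 mm above the bench; x outward along the lever, z up. Its thick end reaches from 38 to 78 mm from the axis, is 14 mm thick and spans 116 to 136 mm above the bench; the chute below is lower than 103 mm; the steel cap at the axis, 32 mm wide, ends 142 mm above the bench.
- diverter: the fixed stand of the swivelling chute: grey base plate 150 x 110 x 10 mm with a pivot post. Origin: on the pivot axis at bench height; z up; x is the middle direction of the chute, towards the middle bin (bin_1).
- bin_0: the bin at -39 degrees (clockwise end seen from above); one of three like dark open bins, 101 x 70 x 42 mm (inside about 90 x 52 mm), loose on the bench round the pivot, centres 168 mm from its axis, long sides pointing at it. Origin: centre of its underside; x along its length, away from the pivot. Which sample stands in it varies.
- bin_1: the middle bin, on the diverter's x axis; one of three like dark open bins, 101 x 70 x 42 mm (inside about 90 x 52 mm), loose on the bench round the pivot, centres 168 mm from its axis, long sides pointing at it. Origin: centre of its underside; x along its length, away from the pivot. Which sample stands in it varies.
- bin_2: the bin at +39 degrees (anticlockwise end seen from above); one of three like dark open bins, 101 x 70 x 42 mm (inside about 90 x 52 mm), loose on the bench round the pivot, centres 168 mm from its axis, long sides pointing at it. Origin: centre of its underside; x along its length, away from the pivot. Which sample stands in it varies.
- flanged_bush (a point): centre of the steel flanged bush (22 mm barrel on a 30 mm flange, 28 mm tall, a bore through it), standing flange down in the middle of one of the bins, within 2 mm of its centre. This is the sample that marks the wanted bin.
- ring (a point): centre of the steel ring (36 mm across, 12 mm tall), lying flat in the middle of another bin.
- long_bush (a point): centre of the long steel bush (26 mm across, 45 mm tall), standing in the middle of the remaining bin; its top is 47 mm above the bench.
- brass_bush: small brass bush, 18 mm across, 22 mm tall, standing on the bench near the work; a bystander. Origin: centre of its underside.
- shaft: stepped steel shaft, 17 mm across, 80 mm tall, standing on end on the bench; a bystander. Origin: centre of its underside.
- gauge: plug gauge, a dark handle with a steel plug at each end, 22 x 122 x 15 mm, lying on the bench near its front edge; a bystander. Origin: centre of its underside.
- hex_key: black hexagon key, 90 x 32 x 4 mm, lying on the bench; a bystander. Origin: centre of its underside.

How it is judged:
On the way, in this order (a step that is already met when the one before it is completed fails the run):
1. the chute's mouth rests over the middle of the bin with the flanged bush, the clamp lever still open (horizontal distance between chute_mouth and flanged_bush below 0.013 m and value of joint clamp below 0.4 rad and velocity of joint chute between -0.05 and 0.05 rad/s), for 0.3 s.
2. the clamp lever is pushed to its stop with the chute still over that bin (horizontal distance between chute_mouth and flanged_bush below 0.013 m and value of joint clamp above 1.45 rad), for 0.2 s.
At the end, for the whole second after the job is handed in: The middle of the chute's mouth is within 13 mm, seen from above, of the centre of the flanged bush, and at rest; the clamp lever is within 0.12 rad of its closed stop (above 1.45 rad); bins and samples are within 15 mm of where they began (all of step 2 and velocity of joint chute between -0.05 and 0.05 rad/s and distance of each of bin_0, bin_1, bin_2, ring, flanged_bush, long_bush from where it was at the start of the episode below 0.015 m); the robot touches nothing.
It fails at once if a bin is lifted, carried or pushed away (more than 20 mm) (distance of any of bin_0, bin_1, bin_2 from where it was at the start of the episode above 0.02 m).
It fails at once if a sample part is lifted, carried or pushed away (more than 20 mm) (distance of any of ring, flanged_bush, long_bush from where it was at the start of the episode above 0.02 m).
It fails at once if another thing on the bench is lifted, carried or pushed away (more than 20 mm) (distance of any of brass_bush, shaft, gauge, hex_key from where it was at the start of the episode above 0.02 m).
It also fails if it takes over 56 s, if anything falls off the work surface, if the arm or the gripper's body presses on something with over 40 N, if the wrist force passes 120 N, or if a joint passes its speed limit or range.

### The arm

A 6-joint arm with a two-finger parallel gripper is mounted at the origin on a cart in front of the work surface, level with it; the furniture and walls round the work are solid. World frame = base frame: x ahead of the robot, y to its left, z up, the work surface at z = 0. Lengths are in m, angles in rad, forces in N, time in s.
With the tool pointing down it reaches from about 0.25 to 0.725 m from the base axis. Payload 4 kg.
Tool frame: the origin (TCP) lies midway between the tips of the shut fingers; the grasp point (between the pads) lies 19 mm behind it; z points along the fingers, y is the direction in which the jaws open and shut (so a half turn about z gives the same grasp; the last joint's range is limited). The gripper opens to 85 mm and grips with 20 to 120 N. Pads are 22 mm wide; open, the fingers measure 114 mm over their backs; the gripper's body (76 mm by 85 mm) begins 54 mm behind the grasp point. The pads swing forward as they close: fully open they stand 13 mm farther back than shut.
Start: joints at [1.338, 0.241, 0.005, 1.335, 0, 1.571], TCP at [0.115, 0.487, 0.231] pointing down, gripper open.
Joint ranges: [-2.72, 2.72], [-1.05, 1.87], [-1.09, 1.28], [-1.99, 2.15], [-1.42, 1.44], [-3.14, 3.14]. Speed limits (rad/s): [2.79, 2.79, 3.14, 3.14, 3.14, 3.14].

### API

Orientations are given as a unit quaternion [x, y, z, w].
In Python, from workcell import bot, eyes, job gives the robot as it stands.
- The arm moves only by the shell command python3 -m crank 'ROWS'. ROWS is a JSON object of lists of equal length, an entry for each row: "dr": the turn, a rotation vector about the tool's x, y, z in rad, a list of three; "travel": the shift along the tool's x, y, z in m, a list of three; "hand": the finger opening in m, from 0 to 0.0854. In form: {"dr": [[wx, wy, wz], ...], "travel": [[x, y, z], ...], "hand": [hand, ...]}. A call has 1 to 10 rows; each row is the pose to reach, as a shift and turn from the pose commanded when the call began, along the tool's axes at that moment; what a row does not reach only later rows make up. A row lasts 1/8 s, in which the tool goes at most 62.5 mm and 10.7 degrees, less where a joint would pass 70% of its speed; a pose out of reach is approached as far as the arm can. A call with a gripper value outside its range is refused whole. The fingers move at their own pace and stop on an object; the grip force is fixed at half the most. Time passes only in rows, so rows that repeat a pose let the fingers close. It gives the time, the measured TCP pose, the force and the opening at its end, in the units of the state.
- bot.get_obs(): the state, without advancing time (a new reading comes with each control period).
- eyes.camera(name): name is "scene" or "top" or "wrist"; returns a dict with "color" (480x640x3 uint8, red, green, blue), "K" (3x3 intrinsics, pixels), "R" (3x3) and "t" (3): a world point X has camera coordinates R X + t; the wrist camera has in their place "T_tool_cam" (4x4, takes a point from camera to tool coordinates, whose origin is the TCP and whose axes are the flange's). Camera axes: x right, y down, z forward; pixel columns grow to the right and rows downward; lengths in m; the calibration is good to about 2 mm. A picture is of the moment at which its call begins: read the wrist's pose just before it. There is no depth.
- job.job_done(): hands the job in, once; it reports no verdict.
The state is a dict: "clock": time; "joint_pos": joint angles; "joint_vel": joint speeds; "tau": joint torques, N m; "eef_pos": TCP position; "tool_rot": TCP orientation; "ft_force": force on the tool from outside, world axes, zero at the start; "ft_torque": the same for the moment, N m; "grip_width": finger opening in m.
Only numpy, scipy, OpenCV 4.12 (cv2) and the standard library are available. Lean on these libraries where they do the work, as an engineer would, in place of code of your own. Each camera call takes 0.05 s, during which the arm holds its last target.

## Working session

There is one attempt and no reset: what is moved stays moved. The work goes in short steps, Python scripts to look and compute and a shell command to move; the robot and the scene stay as the last step left them, time stands still between calls to the robot, and variables do not carry over. Pictures are saved under pics/ and viewed, and the job is handed in when it is done.

```bash
mkdir -p pics; ls; python3 - <<'E'
from workcell import bot,eyes
import cv2,numpy as np
o=bot.get_obs();print(o)
for n in("scene","top"):
    c=eyes.camera(n);cv2.imwrite(f"pics/{n}0.png",c["color"][:,:,::-1]);print(n,c["K"],c["R"],c["t"])
    np.savez(f"pics/{n}.npz",K=c["K"],R=c["R"],t=c["t"])
E
```

```text
pics
{'clock': 0.0, 'joint_pos': array([ 1.33800189e+00,  2.41425845e-01,  3.69685186e-03,  1.33519294e+00,
       -1.01026972e-06,  1.57083016e+00]), 'joint_vel': array([ 0.00116837,  0.00113681,  0.00086407, -0.00050672, -0.00114762,
        0.00037928]), 'tau': array([-7.90038903e-04, -3.72317398e+01,  2.52408278e+01,  1.69460918e-02,
       -5.22880896e-05,  2.11317300e-06]), 'eef_pos': array([0.11520067, 0.48588692, 0.23039609]), 'tool_rot': array([ 1.16151302e-01,  9.93230963e-01, -1.05567435e-03, -1.22908834e-04]), 'ft_force': array([ 0.42533946, -0.12502658, -0.49017063]), 'ft_torque': array([ 0.03836809, -0.03674809,  0.05023532]), 'grip_width': 0.08539174486542069}
scene [[450.4721919    0.         319.24283022]
 [  0.         450.4721919  231.59047571]
 [  0.           0.           1.        ]] [[-0.76653655  0.64213809  0.00896566]
 [ 0.50091624  0.6065763  -0.61737194]
 [-0.4018764  -0.46874712 -0.7866203 ]] [ 0.51469677 -0.13972588  1.08102026]
top [[567.21359178   0.         322.7838936 ]
 [  0.         567.21359178 238.82707516]
 [  0.           0.           1.        ]] [[-0.0229526  -0.99912875  0.03485556]
 [-0.98995058  0.01784785 -0.14028291]
 [ 0.13953859 -0.03772514 -0.98949775]] [-0.14447021  0.56238181  1.04025123]
```

View pics/scene0.png

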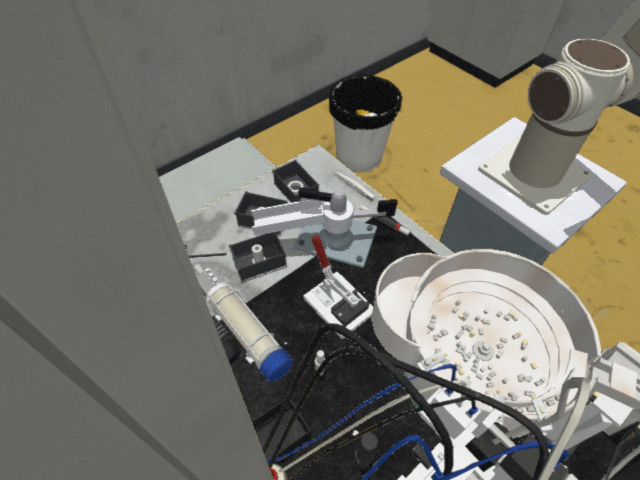

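View pics/top0.png

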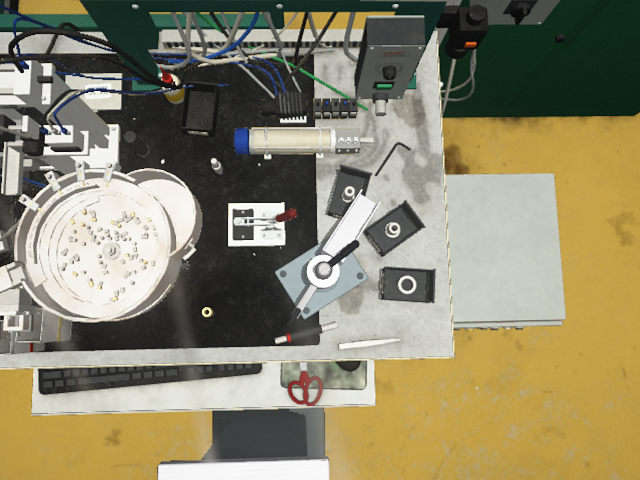

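```bash
python3 - <<'E'
import cv2
a=cv2.imread("pics/top0.png")
cv2.imwrite("pics/crop_top.png",cv2.resize(a[150:355,250:450],None,fx=3.9,fy=2.9*3.9/3.9*1.0 if 0 else 2.9,interpolation=cv2.INTER_CUBIC)) if 0 else cv2.imwrite("pics/crop_top.png",cv2.resize(a[155:355,260:450],None,fx=3,fy=3,interpolation=cv2.INTER_CUBIC))
b=cv2.imread("pics/scene0.png")
cv2.imwrite("pics/crop_sc.png",cv2.resize(b[150:290,220:420],None,fx=4,fy=4,interpolation=cv2.INTER_CUBIC))
E
```

```text
(no output)
```

View pics/crop_top.png

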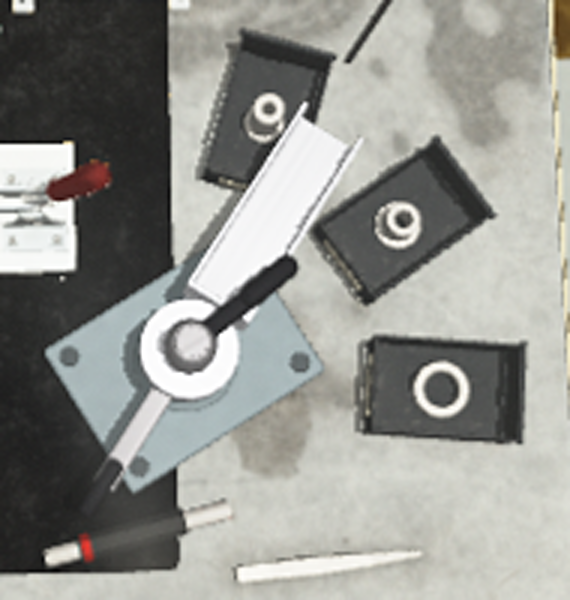

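View pics/crop_sc.png

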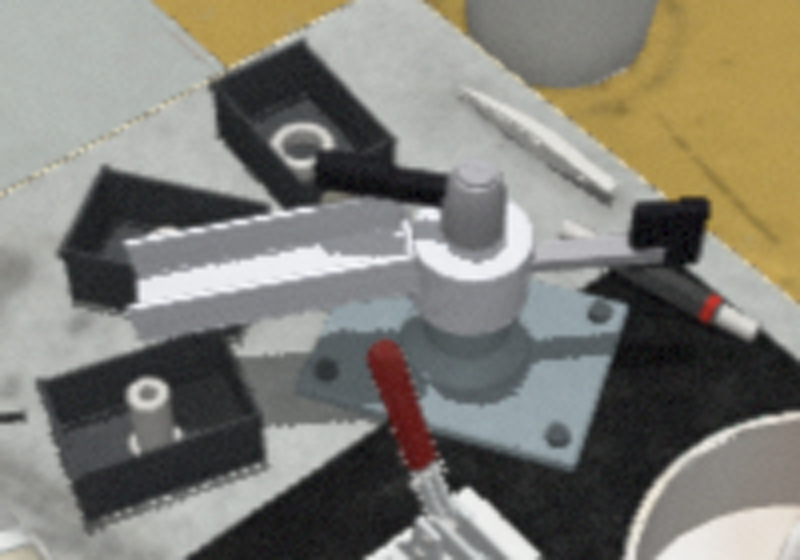

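```bash
python3 - <<'E'
import cv2,numpy as np
a=cv2.imread("pics/top0.png");b=cv2.imread("pics/scene0.png")
f=lambda i,x,y,r:cv2.resize(i[y-r:y+r,x-r:x+r],(390,390),interpolation=cv2.INTER_CUBIC)
cv2.imwrite("pics/z1.png",np.hstack([f(a,348,192,16),f(a,393,229,16)]))
cv2.imwrite("pics/z2.png",np.hstack([f(b,257,255,20),f(b,262,210,20)]))
E
```

```text
(no output)
```

View pics/z1.png

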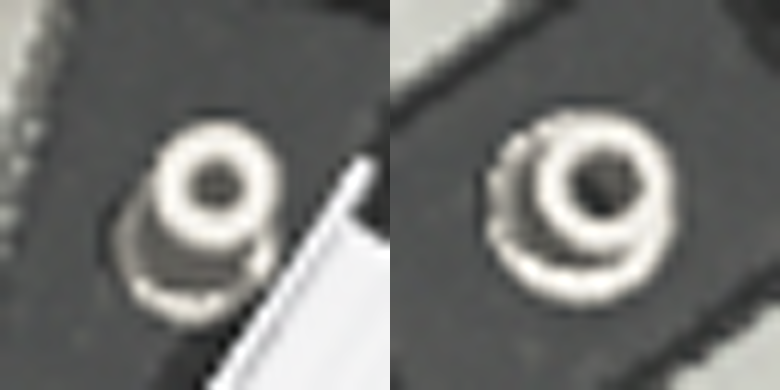

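View pics/z2.png

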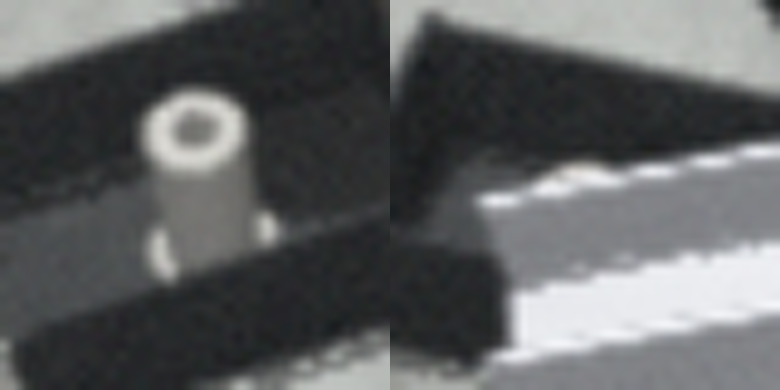

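```bash
cat > h.py <<'E'
import numpy as np
def cam(n):
    c=np.load(f"pics/{n}.npz");return c["K"],c["R"],c["t"]
def ray(n,u,v,z):
    K,R,t=cam(n);C=-R.T@t;d=R.T@np.linalg.inv(K)@[u,v,1];return C+d*(z-C[2])/d[2]
def proj(n,X):
    K,R,t=cam(n);p=K@(R@np.array(X)+t);return p[:2]/p[2]
E
python3 - <<'E'
from h import *
np.set_printoptions(precision=4,suppress=True)
T=lambda x,y:(260+x/3,155+y/3)
for h in(.030,.047):print("bin2top",h,ray("top",349.64,191.2,h),"scene",ray("scene",*(237+195/9.75,235+130/9.75),h))
print("bin2base",ray("top",348,196.1,.002))
for h in(.030,.047):print("bin1top",h,ray("top",394.6,227.8,h))
print("bin1base",ray("top",392.6,229.8,.005))
P=ray("top",*T(190,340),.142);print("pivot cap",P,"sc",ray("scene",220+478/4,150+172/4,.142))
print("hub?",ray("top",*T(190,349),.1))
print("ring",ray("top",*T(441,390),.014))
for q in [(45,352),(323,368),(135,492)]:print("plate",ray("top",*T(*q),.01))
for q in [(69,356),(300,362),(139,466)]:print("bolt",ray("top",*T(*q),.012))
print("mouth rim",ray("top",*T(304,106),.088),ray("top",*T(360,141),.088))
print("lever end",ray("top",*T(290,264),.136))
print("paddle",ray("top",*T(103,486),.108),ray("scene",220+672/4,150+202/4,.108))
E
```

```text
bin2top 0.03 [ 0.6542 -0.2112  0.03  ] scene [ 0.6494 -0.2203  0.03  ]
bin2top 0.047 [ 0.6503 -0.2097  0.047 ] scene [ 0.6553 -0.2091  0.047 ]
bin2base [ 0.6505 -0.2101  0.002 ]
bin1top 0.03 [ 0.5801 -0.2966  0.03  ]
bin1top 0.047 [ 0.5774 -0.2938  0.047 ]
bin1base [ 0.5802 -0.2966  0.005 ]
pivot cap [ 0.494  -0.1519  0.142 ] sc [ 0.4954 -0.1532  0.142 ]
hub? [ 0.4923 -0.1534  0.1   ]
ring [ 0.4696 -0.3189  0.014 ]
plate [ 0.4998 -0.0628  0.01  ]
plate [ 0.4857 -0.2431  0.01  ]
plate [ 0.4086 -0.1194  0.01  ]
bolt [ 0.4967 -0.0783  0.012 ]
bolt [ 0.4898 -0.228   0.012 ]
bolt [ 0.4251 -0.1222  0.012 ]
mouth rim [ 0.6423 -0.2278  0.088 ] [ 0.6197 -0.2617  0.088 ]
lever end [ 0.5377 -0.2113  0.136 ]
paddle [ 0.4125 -0.1004  0.108 ] [ 0.4135 -0.101   0.108 ]
```

```bash
cat >> h.py <<'E'
from scipy.spatial.transform import Rotation as Ro
np.set_printoptions(precision=4,suppress=True)
def plan(targets):
    "targets: (x,y,z,azimuth deg of tool y). prints travel & dr for each"
    from workcell import bot
    o=bot.get_obs();R=Ro.from_quat(o["tool_rot"]).as_matrix()
    az=np.degrees(np.arctan2(R[1,1],R[0,1]))
    print("now",o["clock"],o["eef_pos"],"az",round(az,2),"F",o["ft_force"],"j",o["joint_pos"])
    for x,y,z,a in targets:
        print((R.T@(np.array([x,y,z])-o["eef_pos"])).round(4), round(float(np.radians(az-a)),4))
E
python3 -c "
from h import *
plan([(.22,.2,.25,70),(.385,-.14,.25,57),(.385,-.14,.075,57)])"
```

```text
now 0.1 [0.1152 0.486  0.2305] az 76.66 F [ 0.0268  0.0497 -0.0827] j [1.338  0.2413 0.0039 1.3352 0.     1.5708]
[-0.1679 -0.2541 -0.019 ] 0.1163
[-0.4069 -0.5469 -0.0185] 0.3432
[-0.4069 -0.5466  0.1565] 0.3432
```

```bash
python3 -m crank '{"dr":[[0,0,0.02],[0,0,0.04],[0,0,0.06],[0,0,0.09],[0,0,0.12],[0,0,0.16],[0,0,0.2],[0,0,0.24],[0,0,0.28],[0,0,0.3]],"travel":[[-0.03,-0.045,-0.02],[-0.06,-0.09,-0.02],[-0.09,-0.135,-0.02],[-0.12,-0.18,-0.02],[-0.155,-0.23,-0.02],[-0.19,-0.28,-0.02],[-0.225,-0.33,-0.02],[-0.265,-0.375,-0.02],[-0.3,-0.42,-0.02],[-0.33,-0.45,-0.02]],"hand":[0,0,0,0,0,0,0,0,0,0]}'; python3 -c "
from h import *
plan([(.385,-.14,.2,57),(.385,-.14,.075,57)])"
```

```text
clock: 1.35
eef_pos: [0.3328, -0.0298, 0.2512]
tool_rot: [0.265, 0.964, 0.0, 0.0]
ft_force: [-0.0, 0.5, -0.2]
grip_width: 0.0002
now 1.35 [ 0.3328 -0.0298  0.2512] az 59.27 F [-0.0051  0.5151 -0.2423] j [-0.0892 -0.1018 -0.3158  1.3566  0.0001  0.4472]
[-0.1012 -0.0681  0.0512] 0.0396
[-0.1012 -0.0681  0.1762] 0.0396
```

```bash
python3 -m crank '{"dr":[[0,0,0.02],[0,0,0.04],[0,0,0.04],[0,0,0.04],[0,0,0.04],[0,0,0.04]],"travel":[[-0.04,-0.03,0.01],[-0.08,-0.055,0.03],[-0.1,-0.068,0.06],[-0.101,-0.068,0.09],[-0.101,-0.068,0.12],[-0.101,-0.068,0.12]],"hand":[0,0,0,0,0,0]}'; python3 - <<'E'
from h import *
from workcell import eyes
import cv2
plan([(.385,-.14,.075,57)])
for n in("top","wrist"):
    c=eyes.camera(n);cv2.imwrite(f"pics/{n}1.png",c["color"][:,:,::-1])
a=cv2.imread("pics/top1.png");cv2.imwrite("pics/crop_top1.png",cv2.resize(a[155:355,250:450],None,fx=3,fy=3,interpolation=cv2.INTER_CUBIC))
E
```

```text
clock: 2.1
eef_pos: [0.3827, -0.1366, 0.1291]
tool_rot: [0.283, 0.959, 0.0, -0.003]
ft_force: [0.3, -0.7, 0.2]
grip_width: 0.0
now 2.1 [ 0.3827 -0.1366  0.1291] az 57.16 F [ 0.2591 -0.7359  0.2202] j [-0.3429  0.1414 -0.4006  1.0353  0.      0.2302]
[-0.0041 -0.0015  0.0541] 0.0029
```

View pics/crop_top1.png

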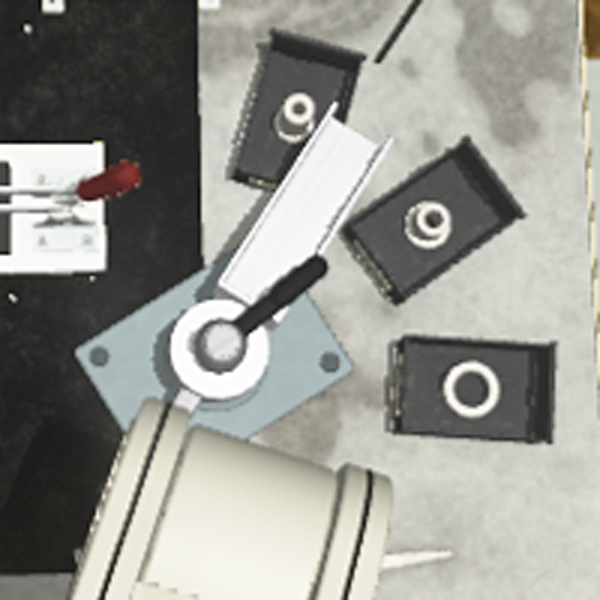

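View pics/wrist1.png

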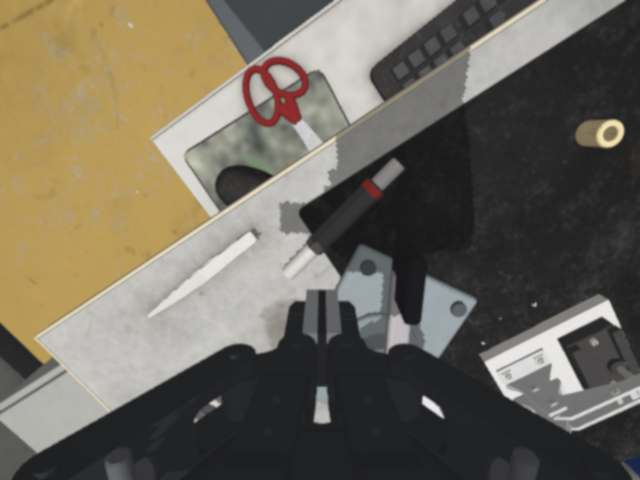

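```bash
python3 -m crank '{"dr":[[0,0,0],[0,0,0],[0,0,0]],"travel":[[-0.003,-0.001,0.025],[-0.004,-0.0015,0.047],[-0.004,-0.0015,0.047]],"hand":[0,0,0]}'; python3 - <<'E'
from h import *
P=np.array([.494,-.1525])
def tg(th,off):
    t=np.radians(th);u=np.array([np.cos(t),np.sin(t)]);n=np.array([u[1],-u[0]])
    return (*(P+.098*u-n*off),.082,th-90)
plan([tg(146.7,.045),tg(146.7,.03),tg(146.7,.017),tg(142,.017),tg(138,.017),tg(134,.017),tg(130,.017),tg(127,.017),tg(125,.017),tg(123,.017),tg(122,.017),tg(121,.017)])
E
```

```text
clock: 2.58
eef_pos: [0.3875, -0.1406, 0.0845]
tool_rot: [0.282, 0.959, 0.0, -0.0]
ft_force: [0.2, -0.0, 0.6]
grip_width: -0.0003
now 2.575 [ 0.3875 -0.1406  0.0845] az 57.19 F [ 0.1869 -0.0116  0.5852] j [-0.3481  0.2022 -0.4606  0.9088  0.      0.2245]
[0.0024 0.0036 0.0025] 0.0086
[0.0023 0.0186 0.0025] 0.0086
[0.0022 0.0316 0.0025] 0.0086
[0.0032 0.0397 0.0025] 0.0906
[0.0035 0.0466 0.0025] 0.1604
[0.0033 0.0535 0.0025] 0.2303
[0.0027 0.0605 0.0025] 0.3001
[0.0019 0.0656 0.0025] 0.3524
[0.0012 0.069  0.0025] 0.3873
[0.0004 0.0724 0.0025] 0.4222
[-0.      0.0741  0.0025] 0.4397
[-0.0005  0.0757  0.0025] 0.4571
```

```bash
python3 -m crank '{"dr":[[0,0,0.01],[0,0,0.01],[0,0,0.03],[0,0,0.07],[0,0,0.11],[0,0,0.15],[0,0,0.19],[0,0,0.23],[0,0,0.27],[0,0,0.27]],"travel":[[0.002,0.013,0.002],[0.002,0.024,0.002],[0.002,0.032,0.002],[0.003,0.037,0.002],[0.003,0.041,0.002],[0.003,0.045,0.002],[0.003,0.049,0.002],[0.003,0.053,0.002],[0.003,0.057,0.002],[0.003,0.057,0.002]],"hand":[0,0,0,0,0,0,0,0,0,0]}'; python3 - <<'E'
from h import *
from workcell import eyes
import cv2
plan([])
for n in("top","wrist"):
    c=eyes.camera(n);cv2.imwrite(f"pics/{n}2.png",c["color"][:,:,::-1])
a=cv2.imread("pics/top2.png");cv2.imwrite("pics/crop_top2.png",cv2.resize(a[155:355,250:450],None,fx=3,fy=3,interpolation=cv2.INTER_CUBIC))
E
```

```text
clock: 3.82
eef_pos: [0.4171, -0.0912, 0.0834]
tool_rot: [0.408, 0.913, 0.0, 0.001]
ft_force: [0.2, 0.3, -1.3]
grip_width: 0.0001
now 3.825 [ 0.4171 -0.0912  0.0834] az 41.79 F [ 0.1775  0.3255 -1.3403] j [-0.2151  0.2278 -0.4298  0.911  -0.0001  0.6264]
```

View pics/crop_top2.png

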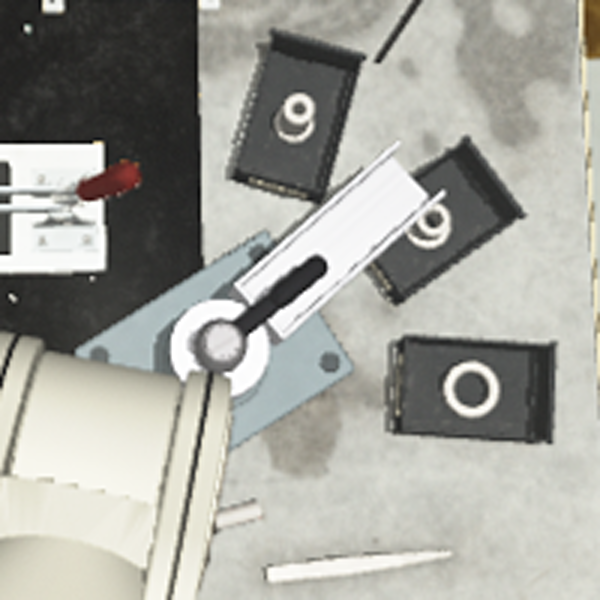

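View pics/wrist2.png

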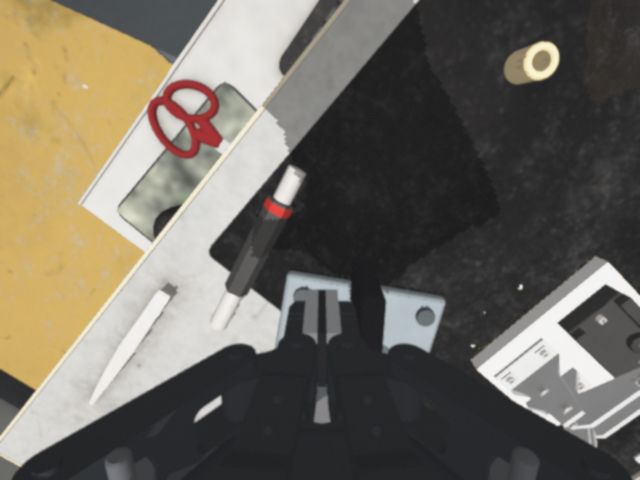

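```bash
python3 - <<'E'
from h import *
P=np.array([.494,-.1525])
m=sum(ray("top",250+x/3,155+y/3,.088)[:2] for x,y in[(398,146),(441,194)])/2
d=m-P;a=np.degrees(np.arctan2(d[1],d[0]));print(m,np.hypot(*d),a, "need -59.2; finger rel")
from workcell import bot
f=bot.get_obs()["eef_pos"][:2]-P;th=np.radians(180+a);u=np.array([np.cos(th),np.sin(th)]);n=np.array([u[1],-u[0]]);print("radial",f@u,"tang",f@n)
off=-(f@n)
def tg(th,off):
    t=np.radians(th);u=np.array([np.cos(t),np.sin(t)]);n=np.array([u[1],-u[0]])
    return (*(P+.098*u-n*off),.082,th-90)
plan([tg(k,off) for k in(130,128,126,124,122,121,120.8)])
E
```

```text
[ 0.6013 -0.2793] 0.1660673294006074 -49.75806893805604 need -59.2; finger rel
radial 0.09682018882741666 tang -0.019376023651198053
now 3.925 [ 0.4167 -0.0911  0.083 ] az 41.78 F [ 0.0542  0.0019 -0.2737] j [-0.2155  0.2281 -0.4307  0.9106  0.0003  0.6262]
[0.0013 0.0004 0.001 ] 0.031
[0.0018 0.0039 0.001 ] 0.0659
[0.0021 0.0074 0.001 ] 0.1008
[0.0024 0.0108 0.001 ] 0.1357
[0.0026 0.0143 0.0011] 0.1706
[0.0026 0.0161 0.0011] 0.1881
[0.0026 0.0164 0.0011] 0.1916
```

```bash
python3 -m crank '{"dr":[[0,0,0.05],[0,0,0.08],[0,0,0.11],[0,0,0.14],[0,0,0.17],[0,0,0.17]],"travel":[[0.001,0.003,0.001],[0.002,0.006,0.001],[0.002,0.009,0.001],[0.002,0.012,0.001],[0.002,0.0145,0.001],[0.002,0.0145,0.001]],"hand":[0,0,0,0,0,0]}'; python3 - <<'E'
from h import *
from workcell import eyes
import cv2
plan([])
c=eyes.camera("top");a=c["color"][:,:,::-1];cv2.imwrite("pics/top3.png",a)
cv2.imwrite("pics/crop_top3.png",cv2.resize(a[185:285,300:440],None,fx=5,fy=5,interpolation=cv2.INTER_CUBIC))
E
```

```text
clock: 4.68
eef_pos: [0.4257, -0.0798, 0.0812]
tool_rot: [0.485, 0.875, 0.0, -0.0]
ft_force: [-0.6, -0.9, -0.8]
grip_width: 0.0004
now 4.675 [ 0.4257 -0.0798  0.0812] az 31.98 F [-0.5622 -0.9086 -0.8187] j [-0.1856  0.2432 -0.416   0.9117  0.0004  0.827 ]
```

View pics/crop_top3.png

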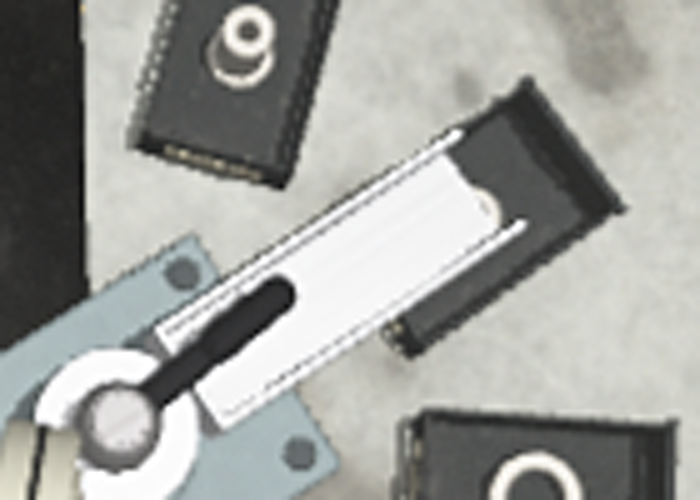

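```bash
python3 - <<'E'
from h import *
P=np.array([.494,-.1525])
q=[ray("top",300+x/5,185+y/5,.088)[:2] for x,y in[(461,133),(524,224)]]
m=sum(q)/2
d=m-P;a=np.degrees(np.arctan2(d[1],d[0]));print(q,m,np.hypot(*d),a,np.hypot(*(q[0]-q[1])))
print(P+.165*d/np.hypot(*d)-[.5802,-.2966])
# trough side lines direction
for l,h in(((155,335),(461,133)),((220,428),(524,224))): pass
E
```

```text
[array([ 0.6013, -0.2837]), array([ 0.5669, -0.3056])] [ 0.5841 -0.2946] 0.16829599929811023 -57.63061665796013 0.04081264427719664
[0.0021 0.0047]
```

```bash
python3 -m crank '{"dr":[[0,0,0.01],[0,0,0.02],[0,0,0.02],[0,0,0.02]],"travel":[[0,0.0015,0],[0,0.003,0],[0,0.003,0],[0,0.003,0]],"hand":[0,0,0,0]}'; python3 - <<'E'
from h import *
from workcell import eyes
import cv2
plan([])
c=eyes.camera("top");a=c["color"][:,:,::-1];cv2.imwrite("pics/top4.png",a)
cv2.imwrite("pics/crop_top4.png",cv2.resize(a[185:285,300:440],None,fx=5,fy=5,interpolation=cv2.INTER_CUBIC))
E
```

```text
clock: 5.22
eef_pos: [0.4281, -0.0785, 0.0812]
tool_rot: [0.494, 0.87, -0.0, -0.0]
ft_force: [-1.8, -0.0, -0.9]
grip_width: -0.0003
now 5.225 [ 0.4281 -0.0785  0.0812] az 30.83 F [-1.823  -0.008  -0.8658] j [-0.1815  0.2469 -0.4108  0.9132 -0.      0.8513]
```

View pics/crop_top4.png

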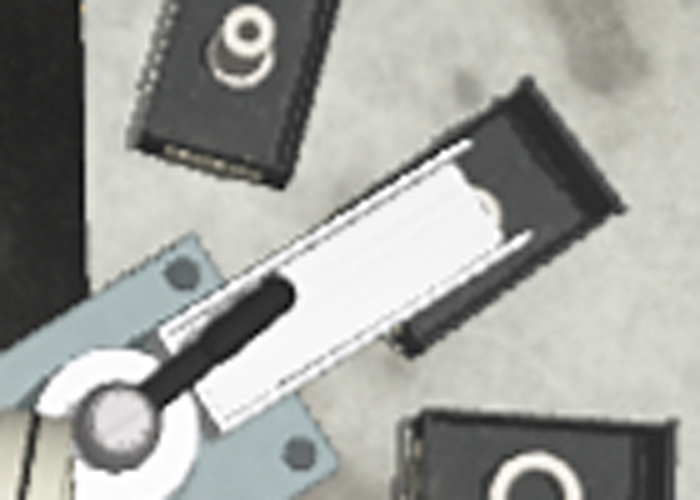

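```bash
python3 - <<'E'
from h import *
P=np.array([.494,-.1525])
q=[ray("top",300+x/5,185+y/5,.088)[:2] for x,y in[(470,145),(528,237)]]
m=sum(q)/2
d=m-P;a=np.degrees(np.arctan2(d[1],d[0]));print(m,np.hypot(*d),a,np.hypot(*(q[0]-q[1])))
print(P+.165*d/np.hypot(*d)-[.5802,-.2966])
# expected look of target: rim corners if az=-59.2
for az in(-58,-59.2,-60):
    t=np.radians(az);u=np.array([np.cos(t),np.sin(t)]);n=np.array([-u[1],u[0]])
    print(az,[((proj("top",[*(P+.167*u+s*.021*n),.088])-[300,185])*5).round(0) for s in(1,-1)])
plan([(.40,-.115,.082,31),(.40,-.115,.18,31)])
E
```

```text
[ 0.5794 -0.2969] 0.16772341387376136 -59.39497824260238 0.04009363592440432
[-0.0022  0.0021]
-58 [array([459., 136.]), array([523., 230.])]
-59.2 [array([465., 143.]), array([528., 239.])]
-60 [array([470., 148.]), array([530., 244.])]
now 5.275 [ 0.4281 -0.0786  0.0813] az 30.82 F [-2.0683  0.1196 -0.3403] j [-0.1815  0.2468 -0.4107  0.9132 -0.      0.8514]
[-0.0169 -0.0428 -0.0007] -0.0031
[-0.0169 -0.0428 -0.0987] -0.0031
```

```bash
python3 -m crank '{"dr":[[0,0,0],[0,0,0],[0,0,0],[0,0,0],[0,0,0],[0,0,0]],"travel":[[0,-0.01,0],[0,-0.03,0],[0,-0.04,-0.02],[0,-0.04,-0.07],[0,-0.04,-0.11],[0,-0.04,-0.12]],"hand":[0,0,0,0,0,0]}'; python3 - <<'E'
from h import *
plan([(.563,-.176,.20,37),(.563,-.176,.114,37)])
E
```

```text
clock: 6.02
eef_pos: [0.3944, -0.1001, 0.204]
tool_rot: [0.494, 0.869, 0.001, 0.003]
ft_force: [-0.1, 0.4, -0.0]
grip_width: 0.0
now 6.025 [ 0.3944 -0.1001  0.204 ] az 30.77 F [-0.0847  0.4422 -0.0062] j [-0.2484  0.0676 -0.2752  1.2224 -0.0002  0.7855]
[-0.1515  0.106   0.005 ] -0.1088
[-0.1511  0.1057  0.091 ] -0.1088
```

```bash
python3 -m crank '{"dr":[[0,0,-0.03],[0,0,-0.06],[0,0,-0.09],[0,0,-0.11],[0,0,-0.11],[0,0,-0.11],[0,0,-0.11]],"travel":[[-0.03,0.02,0],[-0.07,0.05,0],[-0.11,0.08,0],[-0.14,0.1,0],[-0.151,0.106,0.01],[-0.151,0.106,0.03],[-0.151,0.106,0.04]],"hand":[0,0,0,0,0,0,0]}'; python3 - <<'E'
from h import *
from workcell import eyes
import cv2
plan([(.563,-.176,.114,37)])
c=eyes.camera("wrist");cv2.imwrite(f"pics/wrist5.png",c["color"][:,:,::-1])
c=eyes.camera("scene");cv2.imwrite("pics/crop_sc5.png",cv2.resize(c["color"][100:290,200:420,::-1],None,fx=3,fy=3,interpolation=cv2.INTER_CUBIC))
E
```

```text
clock: 6.9
eef_pos: [0.5597, -0.174, 0.1588]
tool_rot: [0.445, 0.895, -0.0, -0.002]
ft_force: [-0.3, -0.6, -0.1]
grip_width: 0.0004
now 6.9 [ 0.5597 -0.174   0.1588] az 37.09 F [-0.2846 -0.5808 -0.0683] j [-0.3015  0.4526  0.1189  1.242  -0.      0.6219]
[-0.0037  0.0016  0.0448] 0.0017
```

View pics/wrist5.png

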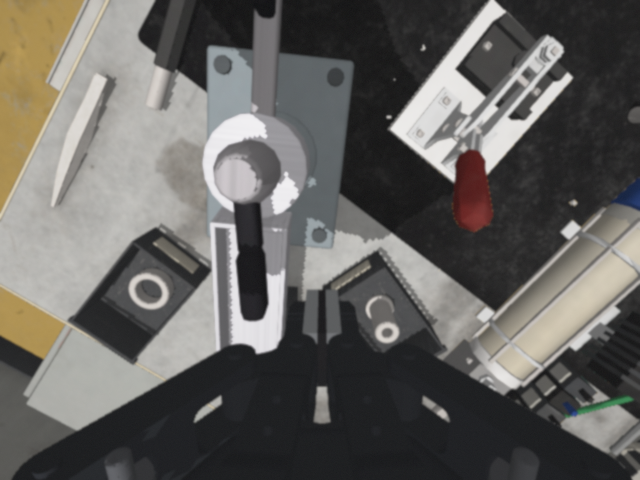

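View pics/crop_sc5.png

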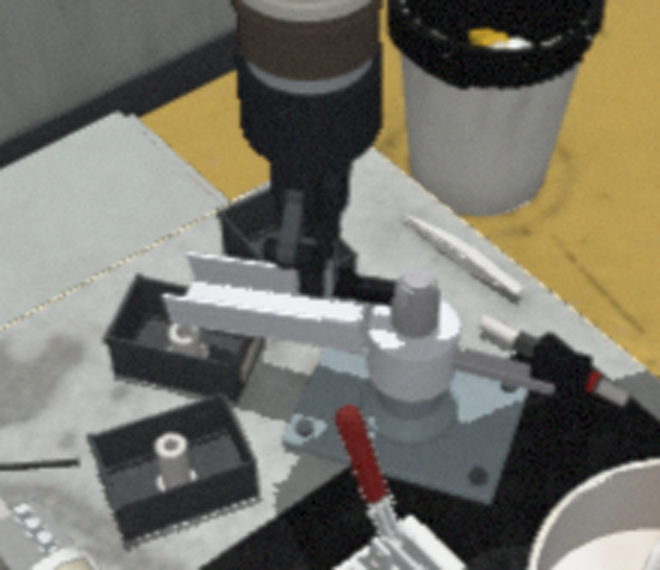

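```bash
python3 -m crank '{"dr":[[0,0,0],[0,0,0],[0,0,0]],"travel":[[-0.003,0.001,0.025],[-0.003,0.001,0.044],[-0.003,0.001,0.044]],"hand":[0,0,0]}'; python3 - <<'E'
from h import *
P=np.array([.494,-.1525])
def tg(th,off):
    t=np.radians(th);u=np.array([np.cos(t),np.sin(t)]);n=np.array([-u[1],u[0]])
    return (*(P+.060*u+n*off),.114,th+90)
plan([tg(-53,.03),tg(-53,.02)]+[tg(-53-5*k,.02) for k in range(1,9)])
E
```

```text
clock: 7.38
eef_pos: [0.5633, -0.1757, 0.1164]
tool_rot: [0.445, 0.895, -0.0, -0.001]
ft_force: [0.1, -0.5, -1.0]
grip_width: -0.0002
now 7.375 [ 0.5633 -0.1757  0.1164] az 37.13 F [ 0.0734 -0.5145 -1.0231] j [-0.3024  0.4889  0.0618  1.1466 -0.      0.6204]
[ 0.0002 -0.0113  0.0025] 0.0023
[ 0.0003 -0.0213  0.0025] 0.0023
[-0.0012 -0.0266  0.0025] 0.0895
[-0.0023 -0.0321  0.0025] 0.1768
[-0.0028 -0.0375  0.0025] 0.2641
[-0.0029 -0.0431  0.0025] 0.3513
[-0.0025 -0.0486  0.0025] 0.4386
[-0.0016 -0.054   0.0025] 0.5259
[-0.0003 -0.0594  0.0025] 0.6131
[ 0.0016 -0.0646  0.0026] 0.7004
```

```bash
python3 -m crank '{"dr":[[0,0,0],[0,0,0],[0,0,0.09],[0,0,0.18],[0,0,0.26],[0,0,0.35],[0,0,0.44],[0,0,0.53],[0,0,0.61],[0,0,0.7]],"travel":[[0,-0.011,0.002],[0,-0.021,0.002],[-0.001,-0.027,0.002],[-0.002,-0.032,0.002],[-0.003,-0.0375,0.002],[-0.003,-0.043,0.002],[-0.0025,-0.0485,0.002],[-0.0015,-0.054,0.002],[0,-0.0595,0.002],[0.0015,-0.0645,0.002]],"hand":[0,0,0,0,0,0,0,0,0,0]}'; python3 - <<'E'
from h import *
from workcell import eyes
import cv2
P=np.array([.494,-.1525])
def tg(th,off):
    t=np.radians(th);u=np.array([np.cos(t),np.sin(t)]);n=np.array([-u[1],u[0]])
    return (*(P+.060*u+n*off),.114,th+90)
plan([tg(-93-5*k,.02) for k in range(1,11)])
c=eyes.camera("wrist");cv2.imwrite(f"pics/wrist6.png",c["color"][:,:,::-1])
E
```

```text
clock: 8.62
eef_pos: [0.5131, -0.2145, 0.1165]
tool_rot: [0.726, 0.687, 0.001, 0.001]
ft_force: [2.3, 1.9, -1.0]
grip_width: -0.0
now 8.625 [ 0.5131 -0.2145  0.1165] az -3.17 F [ 2.2707  1.9239 -1.0038] j [-0.3965  0.4215 -0.0465  1.0995  0.0011  1.2296]
[-0.0006 -0.0076  0.0025] 0.0843
[-0.0017 -0.013   0.0025] 0.1716
[-0.0023 -0.0185  0.0024] 0.2589
[-0.0024 -0.024   0.0024] 0.3461
[-0.002  -0.0295  0.0024] 0.4334
[-0.0012 -0.035   0.0024] 0.5207
[ 0.0002 -0.0403  0.0024] 0.6079
[ 0.0019 -0.0455  0.0023] 0.6952
[ 0.0042 -0.0506  0.0023] 0.7825
[ 0.0068 -0.0554  0.0023] 0.8697
```

View pics/wrist6.png

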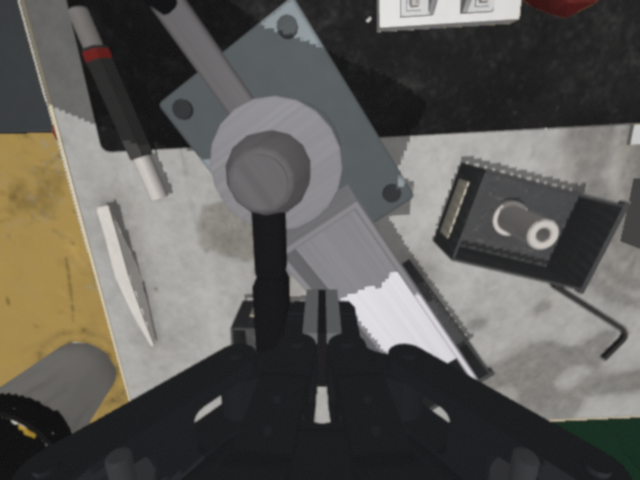

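```bash
python3 -m crank '{"dr":[[0,0,0.08],[0,0,0.17],[0,0,0.26],[0,0,0.35],[0,0,0.43],[0,0,0.52],[0,0,0.61],[0,0,0.69],[0,0,0.77],[0,0,0.77]],"travel":[[-0.001,-0.006,0],[-0.002,-0.0115,0],[-0.0025,-0.017,0],[-0.0025,-0.0225,0],[-0.002,-0.028,0],[-0.001,-0.0335,0],[0,-0.039,0],[0.002,-0.044,0],[0.004,-0.049,0],[0.004,-0.049,0]],"hand":[0,0,0,0,0,0,0,0,0,0]}'; python3 - <<'E'
from h import *
from workcell import eyes
import cv2
plan([])
c=eyes.camera("wrist");cv2.imwrite(f"pics/wrist7.png",c["color"][:,:,::-1])
c=eyes.camera("top");a=c["color"][:,:,::-1];cv2.imwrite("pics/crop_top7.png",cv2.resize(a[185:305,290:440],None,fx=5,fy=5,interpolation=cv2.INTER_CUBIC))
E
```

```text
clock: 9.93
eef_pos: [0.4646, -0.2084, 0.1165]
tool_rot: [0.931, 0.366, 0.001, 0.002]
ft_force: [3.1, -0.5, 1.4]
grip_width: 0.0001
now 9.925 [ 0.4646 -0.2084  0.1165] az -47.03 F [ 3.0688 -0.4505  1.4392] j [-0.4213  0.336  -0.1767  1.0543 -0.0003  1.9703]
```

View pics/wrist7.png

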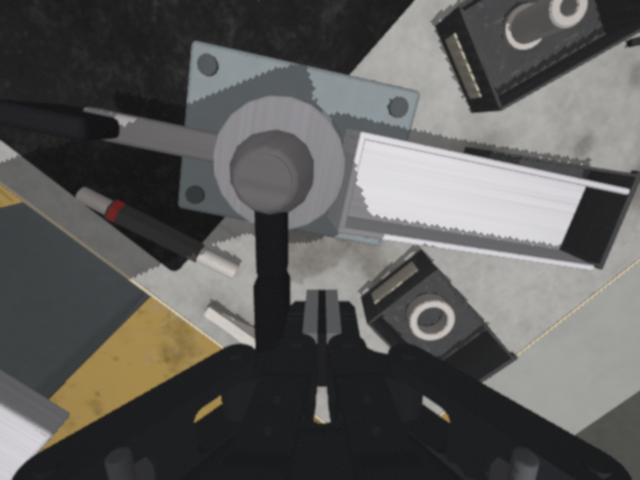

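View pics/crop_top7.png

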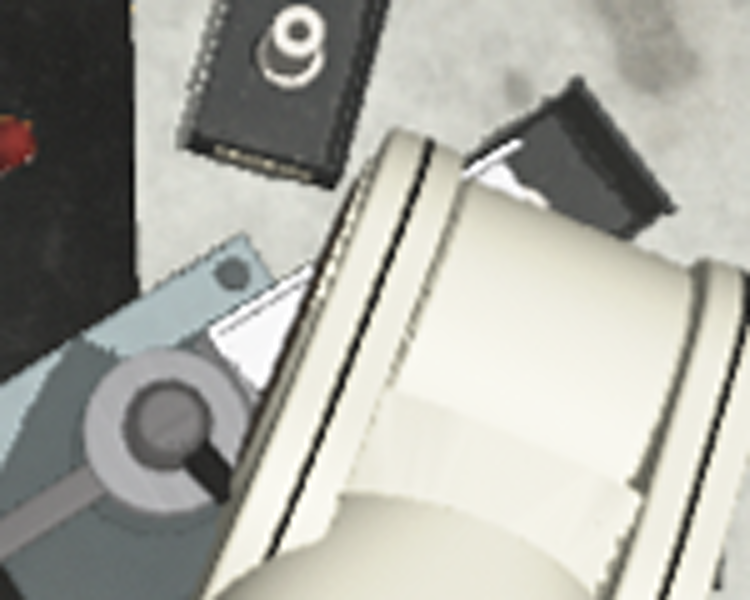

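```bash
python3 -m crank '{"dr":[[0,0,0.02],[0,0,0.04],[0,0,0.04]],"travel":[[0,-0.0015,0],[0,-0.003,0],[0,-0.003,0]],"hand":[0,0,0]}';python3 -m crank '{"dr":[[0,0,0.01],[0,0,0.02],[0,0,0.02]],"travel":[[0,-0.0015,0],[0,-0.003,0],[0,-0.003,0]],"hand":[0,0,0]}'
```

```text
clock: 10.4
eef_pos: [0.4641, -0.2086, 0.1166]
tool_rot: [0.938, 0.347, 0.001, 0.004]
ft_force: [5.4, -9.3, -0.6]
grip_width: -0.0001
clock: 10.78
eef_pos: [0.4639, -0.2086, 0.1168]
tool_rot: [0.942, 0.337, 0.002, 0.007]
ft_force: [8.8, -15.2, -5.9]
grip_width: 0.0001
```

```bash
python3 -m crank '{"dr":[[0,0,0],[0,0,0],[0,0,0],[0,0,0],[0,0,0],[0,0,0],[0,0,0],[0,0,0]],"travel":[[0,0.006,0],[0,0.015,0],[0,0.03,0],[0,0.035,-0.03],[0,0.035,-0.08],[0,0.035,-0.13],[0,0.035,-0.13],[0,0.035,-0.13]],"hand":[0,0,0,0,0,0,0,0]}'; python3 - <<'E'
from h import *
plan([(.3,-.05,.25,-52)])
E
```

```text
clock: 11.78
eef_pos: [0.4818, -0.2299, 0.2446]
tool_rot: [0.941, 0.338, -0.0, -0.0]
ft_force: [-0.8, -0.5, 0.5]
grip_width: 0.0002
now 11.775 [ 0.4818 -0.2299  0.2446] az -50.53 F [-0.7978 -0.4524  0.5016] j [-0.4453  0.3041  0.125   1.3929  0.0001  2.0074]
[-0.0259 -0.2544 -0.0051] 0.0257
```

```bash
python3 -m crank '{"dr":[[0,0,0],[0,0,0],[0,0,0],[0,0,0],[0,0,0],[0,0,0],[0,0,0],[0,0,0]],"travel":[[-0.004,-0.04,0],[-0.008,-0.08,0],[-0.013,-0.13,0],[-0.018,-0.18,0],[-0.023,-0.225,0],[-0.026,-0.254,0],[-0.026,-0.254,0],[-0.026,-0.254,0]],"hand":[0,0,0,0,0,0,0,0]}'; python3 - <<'E'
from h import *
from workcell import eyes
import cv2
c=eyes.camera("top");a=c["color"][:,:,::-1];cv2.imwrite("pics/top8.png",a);cv2.imwrite("pics/crop_top8.png",cv2.resize(a[185:305,290:440],None,fx=5,fy=5,interpolation=cv2.INTER_CUBIC))
E
```

```text
clock: 12.78
eef_pos: [0.3006, -0.0506, 0.2446]
tool_rot: [0.941, 0.338, -0.001, -0.0]
ft_force: [0.4, 0.1, 0.2]
grip_width: 0.0
```

View pics/crop_top8.png

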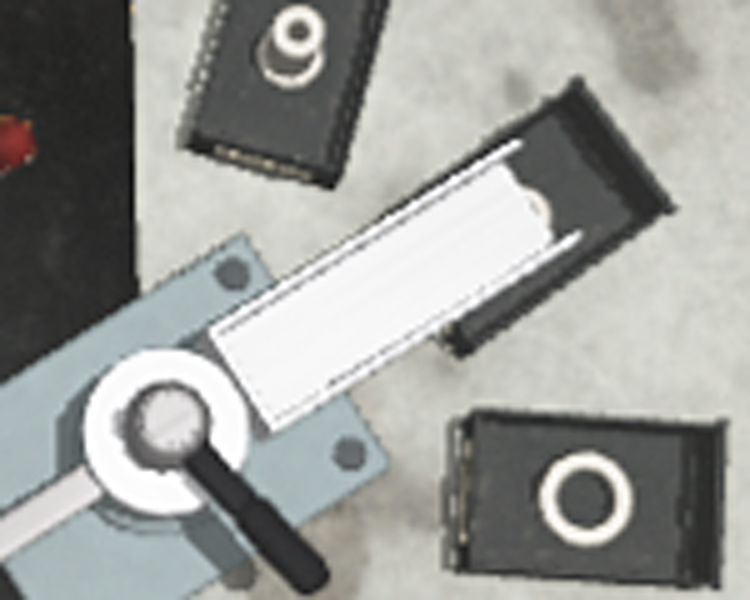

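View pics/top8.png

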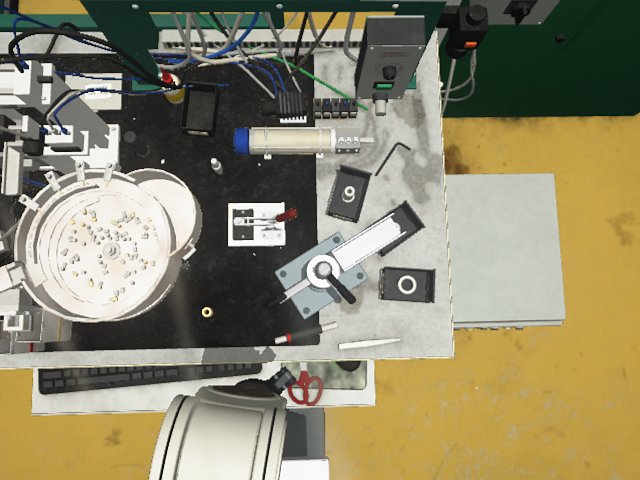

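```bash
python3 - <<'E'
from h import *
P=np.array([.494,-.1525])
d=ray("top",290+311/5,185+577/5,.136)[:2]-P;print(np.hypot(*d),np.degrees(np.arctan2(d[1],d[0])),"stop expected -139.2; diverter axis from bins:")
p=[ray("top",*q,.012)[:2] for q in((283,273.7),(360,275.7),(306.3,310.3))]
v=p[1]-p[2];print(np.degrees(np.arctan2(v[1],v[0])))
from workcell import job
print(job.job_done())
E
```

```text
0.0734872531576475 -139.2190810512951 stop expected -139.2; diverter axis from bins:
-58.623316795751855
the job is handed in; nothing more can be done
None
```

The chute is set over the bin with the flanged bush, which is the middle bin (bin_1). The clamp lever is pushed clockwise to its stop, and the job is handed in at about 13 s of the 56 s allowed.

- **Which bin:** I told the two bushes apart by height. The middle bin's part measures about 30 mm to its top, which fits the flanged bush. The part in bin_2 measures about 47 mm, which fits the long bush.
- **Chute:** With the shut fingers I pushed the paddle about 26° clockwise, in small steps with a camera check after each. The last measurement put the mouth about 3 mm from the bush centre, against the 13 mm allowed. A later picture, after the clamping, shows the mouth's rim at the same pixels to within one, so the chute did not shift.
- **Clamp:** I pushed the lever round until it stopped moving, with the force rising to about 18 N. In the final picture it points to -139.2°, which is where I worked out the stop to be.
- **Clearance:** The final top view shows the bins, samples and bystanders looking as they were. I judged that by eye and did not measure it. The arm was drawn back clear and the force reading was near zero.

One check disagreed slightly: the diverter's axis came out at -58.6° from its base-plate bolts and -59.2° from the bush. That 0.6° is about 2 mm at the mouth, so I left it.

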